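# Load the bench reel arm, biggest reel at the back

### The arm

A 6-joint arm with a two-finger parallel gripper is mounted at the origin on the work surface. World frame = base frame: x ahead of the robot, y to its left, z up, the work surface at z = 0. Lengths are in mm, angles in rad, forces in N, time in s.
With the tool pointing down it reaches from about 375 to 750 mm from the base axis. Payload 9 kg.
Tool frame: the origin (TCP) lies at the very end of the fingers, on their centre line; the grasp point (between the pads) lies 19 mm behind it (grasp_offset is the distance from the TCP to the grasp point, in mm); z points along the fingers, y is the line along which they close (so a half turn about z gives the same grasp; the last joint's range is limited). The gripper opens to 85 mm and grips with 20 to 120 N. Pads are 22 mm wide; open, the fingers measure 114 mm over their backs; the gripper's body (76 mm by 85 mm) begins 54 mm behind the grasp point. The pads swing forward as they close: fully open they stand 13 mm farther back than shut.
Start: joints at [-1.476, 0.104, 0.097, 1.564, 0, 1.353], TCP at [184.644, -570.914, 231.331] pointing down, gripper open.
Joint ranges: [-2.99, 2.99], [-0.84, 1.86], [-1.1, 1.16], [-1.84, 2.11], [-1.51, 1.56], [-3.14, 3.14]. Speed limits (rad/s): [2.22, 2.22, 2.57, 3.14, 3.14, 3.14].

### API

Orientations are given as a unit quaternion [x, y, z, w].
In Python, from rig import get_state, read_camera, job_done, spot_in, outline_of, grasp_offset gives the robot as it stands.
- The arm moves only by the tool servo_tool, never from a script. Its argument "rows" is a list of rows, each an object with "gripper": the opening in per cent of the stroke, from 0 (shut) to 100 (fully open); "offset": the shift along the tool's x, y, z in units of 40 cm (1.0 is 40 cm), a list of three; "twist": the turn about the tool's z in units of 1.5 rad (1.0 is 1.5 rad). In form: [{"gripper": gripper, "offset": [dx, dy, dz], "twist": twist}, ...]. A call has exactly 5 rows; each row shifts and turns the commanded pose from where the row before left it, along the tool's axes as they then stand; what a row does not reach is not made up. A row lasts 1/8 s, in which the tool goes at most 62.5 mm and 10.7 degrees, less where a joint would pass 70% of its speed; a pose out of reach is approached as far as the arm can. A call with a number of a shift or a turn outside -1 to 1 is refused whole. A call with a gripper value outside its range is refused whole. The fingers move at their own pace and stop on an object; "newtons" is the grip in N (left out, the last holds). Time passes only in rows, so rows that do not move let the fingers close, or fill a call up. It gives the time, the measured TCP pose, the force, the opening and the grip force at its end, in the units of the state.
- get_state(): the state, without advancing time (a new reading comes with each control period).
- read_camera(name): name is "scene" or "side" or "wrist"; returns a dict with "pixels" (420x560x3 uint8, red, green, blue), "z_map" (420x560 float32, mm along the optical axis (not along the pixel's ray), 0 where there is no reading), "K" (3x3 intrinsics, pixels), "camera_from_world" (4x4, takes a point from world to camera coordinates). Camera axes: x right, y down, z forward; pixel columns grow to the right and rows downward; lengths in mm; the calibration is good to about 2 mm. A picture is of the moment at which its call begins.
- job_done(): hands the job in; it is judged then, once.
Trained networks look in a picture, given as the dict that the camera call returned (one of the last four; its "shot" number tells which), for a name from the list of things; names that differ only in an ending like _2 or _b are one class to them, and where a whole thing is asked for, a point or a joint stands for the part that bears it (a point fixed in the world has none). Each returns a list of dicts, best first, with "p" (0 to 1); they miss things now and then, are a little off and sometimes report something else, mostly with a low value. They report only what shows in the picture. A call takes as long as a camera call. They do not tell look-alikes from the thing itself.
- spot_in(name, picture): "xy" ([column, row] in pixels, amid what is visible of it).
- outline_of(name, picture): "pixels" (420x560 bool, what is visible of it) and "xy" ([column, row] in pixels, amid what is visible of it).
The state is a dict: "t": time; "q": joint angles; "qd": joint speeds; "effort": joint torques, N m; "tcp_pos": TCP position; "tcp_rot": TCP orientation; "contact_force": force on the tool from outside, world axes, zero at the start; "ft_torque": the same for the moment, N m; "grip_width": opening from 0.0 (shut) to 1.0 (fully open); "finger_force": force on a finger pad.
Only numpy, scipy, OpenCV 4.12 (cv2) and the standard library are available. Lean on these libraries where they do the work, as an engineer would, in place of code of your own. Each camera call takes 0.05 s, during which the arm holds its last target. There are 200 camera calls.

### The job

Load the three solder reels on the reel arm of the bench, biggest at the back: slide the largest one, which already hangs forward on the rod, right back against the stop disc, then take the middle-sized and then the smallest from the wooden cradle and hang them on the rod in that order, over its upturned end, each slid back until it sits snugly against the reel behind it. Don't drop or set down a reel on the bench top, and leave the flux jar, the pliers and the round glass suncatcher where they are.

Things in the scene. Friction and masses are not known exactly. Their poses are not given: they have to be found in the camera images.
- reel_arm: Black steel reel arm fixed to the bench: 8 mm high foot plate, flat post 44 mm wide, 180 mm high; from it sticks out a level round rod, 8 mm thick, centreline 150 mm above the bench. Beyond point rod_end the rod turns up: this end reaches 13 mm farther and is 17 mm tall over all (4 mm below to 13 mm above the centreline). Origin on the bench under the post; x along the rod to its free end, z up.
- stop_face (a point): On the rod's centreline, in the face of the stop disc (44 mm across, at the rod's root) that the rearmost reel sits against. x runs along the rod to its free end, z up. The straight rod is 175 mm long from here. A reel hanging freely on the rod has its centre 10 mm below the rod's centreline.
- rod_end (a point): On the rod's centreline, where the straight part ends and the upturned end begins, 175 mm from stop_face; x as there.
- reel_large: Full solder reel: two cream flanges, 104 mm in diameter, silver winding between, 34 mm wide over all, plain 28 mm bore right through, about 480 g. Hangs on the rod at the start; slides when pushed with a few N, close to the rod so that it does not tip. Pinch it across the flat flange faces, between rim and bore (38 mm). Origin at its centre, x along the bore, either way.
- reel_mid: Full solder reel: two cream flanges, 84 mm in diameter, silver winding between, 40 mm wide over all, plain 28 mm bore right through, about 420 g. Starts standing on its rims at one end of the cradle, bore along the dowels. Pinch it across the flat flange faces, between rim and bore (28 mm). Origin at its centre, x along the bore, either way.
- reel_small: Full solder reel: two cream flanges, 68 mm in diameter, silver winding between, 30 mm wide over all, plain 28 mm bore right through, about 240 g. Starts standing on its rims at the other end of the cradle, bore along the dowels. Pinch it across the flat flange faces, between rim and bore (20 mm). Origin at its centre, x along the bore, either way.
- reel_cradle: Low pale wooden cradle fixed to the bench: two 12 mm dowels, 44 mm between centres, 16 mm above the bench, with end cheeks 90 mm wide and 30 mm high, 288 mm long over all. Two reels stand in it, at least 110 mm between centres. Origin on the bench under its middle, x along the dowels, z up.
- flux_jar: Bystander: amber glass jar with black cap, 54 mm in diameter, 60 mm high, standing on the bench. Origin at the centre of its underside.
- pliers: Bystander: steel pliers with red grips lying on the bench, about 160 x 75 mm, 14 mm high. Origin on the bench under the pivot, jaws along +x.
- suncatcher: Bystander: round leaded-glass suncatcher lying flat on the bench, 112 mm in diameter, 7 mm thick. Origin at the centre of its underside.
There are look-alikes about, which are no part of the job. Leave any orange or red look-alike of the reel_large alone. What is shaped like the reel_mid but red is not meant.

How it is judged:
By the outcome, as a careful person would: the job done as asked, in the order asked, and still so for the second after the job is handed in, with the robot touching nothing.
It also fails if it takes over 72 s, if anything falls off the work surface, if the arm or the gripper's body presses on something with over 40 N, if the wrist force passes 120 N, or if a joint passes its speed limit or range.

## Working session

There is one attempt and no reset: what is moved stays moved. The work goes in short steps, Python scripts to look and compute and a tool call to move; the robot and the scene stay as the last step left them, time stands still between calls to the robot, and variables do not carry over. Pictures are saved under pics/ and viewed, at most 10 in all, crops included, and the job is handed in when it is done.

Besides the shell and the picture viewer there is one more tool, called after "Emit:" as name(argument=value, ...) on one line, values as JSON. servo_tool: Moves the arm, as the interface text tells. Its arguments: {"type":"object","properties":{"rows":{"type":"array"},"newtons":{"type":"number"}},"required":["rows"]}

```bash
ls; mkdir -p pics; cat > h.py <<'E'
import numpy as np, cv2
from scipy.spatial.transform import Rotation as R
from rig import *
def cloud(p):
    z=p["z_map"];K=np.array(p["K"]);v,u=np.mgrid[:z.shape[0],:z.shape[1]]
    c=np.stack([(u-K[0,2])/K[0,0]*z,(v-K[1,2])/K[1,1]*z,z],-1)
    T=np.linalg.inv(np.array(p["camera_from_world"]))
    w=c@T[:3,:3].T+T[:3,3]; w[z<=0]=np.nan
    return w
E
python3 - <<'E'
from h import *
s=get_state();print({k:np.round(v,3) for k,v in s.items()},grasp_offset, R.from_quat(s["tcp_rot"]).as_matrix().round(3))
ims=[]
for n in("scene","side"):
    p=read_camera(n);w=cloud(p);ims.append(p["pixels"])
    np.savez(n+".npz",**{k:p[k] for k in("pixels","z_map","K","camera_from_world")})
    for t in("reel_arm","reel_large","reel_mid","reel_small","reel_cradle","flux_jar","pliers","suncatcher","stop_face","rod_end"):
        for d in (spot_in(t,p) if t in("stop_face","rod_end") else outline_of(t,p))[:4]:
            if "pixels" in d:
                q=w[d["pixels"]];print(n,t,round(d["p"],2),np.round(d["xy"]),np.nanmedian(q,0).round(),np.nanpercentile(q,2,axis=0).round(),np.nanpercentile(q,98,axis=0).round(),p["pixels"][d["pixels"]].mean(0).round())
            else:
                x,y=np.round(d["xy"]).astype(int);print(n,t,round(d["p"],2),(x,y),w[y,x].round())
    cv2.imwrite(f"pics/{n}.png",p["pixels"][:,:,::-1])
E
```

```text
pics
{'t': np.float64(0.0), 'q': array([-1.476,  0.105,  0.096,  1.564,  0.   ,  1.353]), 'qd': array([0.001, 0.   , 0.   , 0.001, 0.002, 0.   ]), 'effort': array([ 0.0000e+00, -5.5693e+01,  5.0365e+01,  1.7000e-02, -0.0000e+00,
       -0.0000e+00]), 'tcp_pos': array([ 184.611, -570.538,  230.533]), 'tcp_rot': array([ 0.988,  0.156,  0.   , -0.001]), 'contact_force': array([ 0.386,  0.293, -0.612]), 'ft_torque': array([-0.035, -0.002, -0.036]), 'finger_force': np.float64(0.0), 'grip_width': np.float64(1.003)} 18.700000000000003 [[ 0.951  0.308 -0.   ]
 [ 0.308 -0.951  0.001]
 [ 0.    -0.001 -1.   ]]
scene reel_arm 0.89 [348. 314.] [582. 288.   9.] [516. 135.   3.] [628. 347. 179.] [89. 82. 74.]
scene reel_large 0.71 [251. 320.] [743. 136.  33.] [693.  85.   1.] [788. 179.  37.] [225.  78.  58.]
scene reel_large 0.68 [312. 239.] [472.  90.  34.] [437.  58.   2.] [535. 155.  38.] [245. 152.  63.]
scene reel_large 0.63 [313. 265.] [606. 197. 168.] [548. 170.  99.] [639. 213. 191.] [184. 165. 140.]
scene reel_mid 0.95 [250. 194.] [ 502. -115.   74.] [ 456. -152.    5.] [ 532. -103.   98.
[... 2019 characters left out ...]
 -86.  39.] [ 317. -128.    1.] [397. -64.  44.] [199.  70.  62.]
side reel_mid 0.48 [178. 330.] [562. 288.  11.] [514. 122.   4.] [620. 346. 180.] [78. 80. 76.]
side reel_cradle 0.86 [330. 234.] [487. -70.  22.] [ 443. -349.    2.] [530. -59.  33.] [174. 135.  90.]
side flux_jar 0.81 [207. 208.] [721.  26.  52.] [706.  -5.  12.] [750.  41.  63.] [84. 65. 50.]
side pliers 0.63 [263. 156.] [ 778. -222.   12.] [ 703. -282.    7.] [ 852. -206.   16.] [138.  57.  51.]
side suncatcher 0.65 [103. 285.] [761. 293.   7.] [711. 242.   2.] [815. 342.  10.] [89. 88. 69.]
side stop_face 0.81 (np.int64(176), np.int64(330)) [558. 294.  50.]
side rod_end 0.75 (np.int64(177), np.int64(331)) [556. 293.  48.]
```

```bash
python3 - <<'E'
from h import *
import numpy as np
for n in("scene","side"):
    p=dict(np.load(n+".npz"));w=cloud(p)
    m=(w[...,2]>142)&(w[...,2]<200)&(w[...,1]>0)
    dark=p["pixels"].max(-1)<125
    # rod points: z 146..160 , not cream
    r=w[m&dark]
    print(n,len(r))
    for lo in range(60,340,15):
        q=r[(r[:,1]>=lo)&(r[:,1]<lo+15)]
        if len(q): print(lo,len(q),np.median(q,0).round(1),q.min(0).round(),q.max(0).round())
a=cv2.imread("pics/scene.png")[160:400,120:440];b=cv2.imread("pics/side.png")[130:400,90:450]
cv2.imwrite("pics/a.png",np.vstack([cv2.resize(a,(400,300)),cv2.resize(b,(400,300))]))
a=cv2.imread("pics/scene.png")[130:410,110:410]
cv2.imwrite("pics/a.png",np.hstack([cv2.resize(a,(400,373)),cv2.resize(b,(400,373))]))
E
```

```text
scene 1206
60 216 [ 26.6  69.3 171.2] [-719.   60.  142.] [ 52.  75. 200.]
75 65 [  0.9  76.6 154.8] [-714.   75.  142.] [ 24.  90. 192.]
90 17 [-709.9   96.6  145.7] [-721.   90.  142.] [-704.  105.  152.]
105 17 [-709.2  112.1  149.1] [-716.  106.  143.] [-614.  119.  199.]
120 25 [-708.9  130.   150.8] [-717.  121.  144.] [608. 135. 199.]
135 55 [-710.7  144.2  164.8] [-722.  135.  144.] [-620.  150.  199.]
150 78 [-710.3  157.1  169.8] [-719.  150.  144.] [601. 165. 199.]
165 74 [-710.4  172.   171.3] [-722.  165.  142.] [-702.  180.  198.]
180 40 [-710.1  186.5  153.9] [-721.  180.  142.] [638. 195. 183.]
195 13 [633.1 200.  146.1] [-715.  195.  142.] [636. 206. 152.]
255 17 [572.7 268.1 169.2] [559. 262. 151.] [583. 270. 173.]
270 158 [580.4 278.7 170.8] [549. 270. 142.] [595. 285. 183.]
285 83 [586.8 288.5 167.5] [566. 285. 142.] [594. 294. 183.]
side 1869
60 316 [ 38.3  64.9 157.1] [ 22.  60. 142.] [ 50.  74. 194.]
120 1 [602.3 121.6 148.3] [602. 122. 148.] [602. 122. 148.]
240 1 [574.  254.7 150.5] [574. 255. 150.] [574. 255. 150.]
255 54 [557.1 267.5 163. ] [552. 264. 144.] [585. 270. 174.]
270 292 [556.9 281.7 172.1] [549. 270. 142.] [593. 285. 183.]
285 203 [580.2 288.1 167.2] [561. 285. 142.] [592. 294. 182.]
```

View pics/a.png

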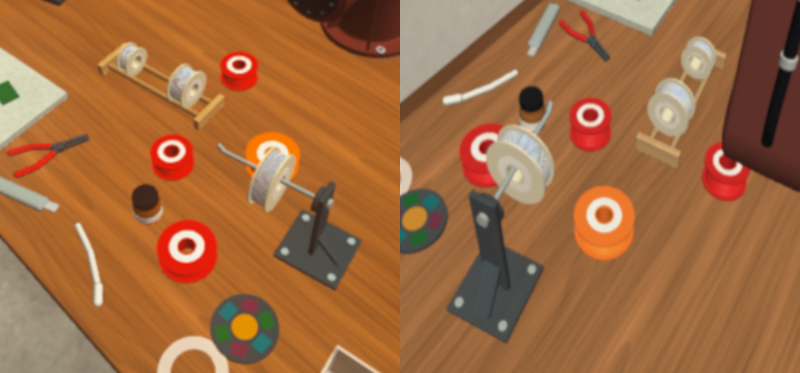

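The rod (grey) runs from the post (scene crop about (325,190)) towards −y, with its upturned end at (222,147). The cream reels on the cradle, (131,60) and (187,86), are the small and mid ones. The red and orange ones on the bench are look-alikes. Next I fit the geometry.

```bash
python3 - <<'E'
from h import *
ws={}
for n in("scene","side"):
    p=dict(np.load(n+".npz"));w=cloud(p);P=w.reshape(-1,3);C=p["pixels"].reshape(-1,3)
    ws[n]=P
    def box(x0,x1,y0,y1,z0,z1):
        return P[(P[:,0]>x0)&(P[:,0]<x1)&(P[:,1]>y0)&(P[:,1]<y1)&(P[:,2]>z0)&(P[:,2]<z1)]
    r=box(540,650,60,300,140,200)
    print(n)
    for lo in range(80,300,10):
        q=r[(r[:,1]>=lo)&(r[:,1]<lo+10)]
        if len(q): print(lo,len(q),np.median(q,0).round(1),q.min(0).round(),q.max(0).round())
    # foot plate
    q=box(480,680,200,400,6,11);rect=cv2.minAreaRect(q[:,:2].astype(np.float32));print("foot",rect)
    q=box(480,680,200,400,178,184);print("posttop",len(q),q.mean(0).round(1),cv2.minAreaRect(q[:,:2].astype(np.float32)))
    # cradle cheeks top z=30
    q=box(420,600,-380,-30,28,33);rect=cv2.minAreaRect(q[:,:2].astype(np.float32));print("cradle",rect,cv2.boxPoints(rect).round(1).tolist())
E
```

```text
scene
80 8 [614.   87.5 161.6] [609.  86. 159.] [616.  90. 165.]
90 20 [612.1  94.5 155.7] [606.  90. 146.] [615. 100. 162.]
100 15 [610.1 105.2 152.8] [606. 100. 148.] [612. 110. 156.]
110 16 [608.5 115.3 152.9] [604. 111. 147.] [611. 120. 156.]
120 15 [606.5 125.2 153.2] [602. 121. 148.] [609. 129. 155.]
130 14 [603.6 135.1 152.8] [598. 131. 146.] [607. 140. 156.]
140 16 [602.1 145.1 153.1] [598. 140. 147.] [605. 149. 157.]
150 16 [599.8 154.9 153.2] [595. 151. 147.] [602. 159. 156.]
160 25 [562.1 167.3 177.1] [547. 161. 154.] [599. 170. 189.]
170 110 [595.5 176.5 183.9] [554. 170. 162.] [629. 180. 193.]
180 198 [619.5 184.6 175.1] [555. 180. 140.] [646. 190. 187.]
190 210 [603.5 195.8 174.2] [540. 190. 140.] [637. 200. 188.]
200 225 [603.  204.6 170.3] [566. 200. 140.] [636. 210. 193.]
210 73 [623.8 212.4 153.9] [583. 210. 141.] [640. 218. 180.]
220 18 [585.2 224.7 153.7] [581. 220. 148.] [588. 230. 157.]
230 17 [583.3 235.4 152.7] [578. 230. 150.] [586. 239. 156.]
240 18 [580.5 245.2 152.8] [576. 240. 150.] [585. 250. 155.]
250 15 [578.6 255.  153. ] [574. 251. 150.] [583. 258. 1
[... 1799 characters left out ...]
 ] [552. 263. 144.] [585. 270. 174.]
270 109 [552.5 276.7 172.9] [549. 270. 141.] [585. 280. 183.]
280 382 [566.9 285.1 167.6] [549. 280. 140.] [593. 290. 183.]
290 78 [572.4 291.3 153.6] [561. 290. 142.] [592. 294. 180.]
foot ((570.0416870117188, 286.8702392578125), (111.2117691040039, 120.70410919189453), 12.130622863769531)
posttop 221 [577.8 258.  180.5] ((585.0880126953125, 246.2082061767578), (54.48442459106445, 88.5804443359375), 14.002151489257812)
cradle ((533.6603393554688, -195.54498291015625), (149.78761291503906, 303.08489990234375), 8.054265022277832) [[438.29998779296875, -56.0], [480.70001220703125, -356.1000061035156], [629.0, -335.1000061035156], [586.5999755859375, -35.0]]
```

```bash
python3 - <<'E'
from h import *
PP={n:cloud(dict(np.load(n+".npz"))).reshape(-1,3) for n in("scene","side")}
P=np.vstack(list(PP.values()))
# rod fit
q=P[(P[:,0]>560)&(P[:,0]<630)&(P[:,2]>146)&(P[:,2]<158)&(((P[:,1]>102)&(P[:,1]<150))|((P[:,1]>224)&(P[:,1]<255)))]
k=np.polyfit(q[:,1],q[:,0],1);print("rod x=",k,"angle",np.degrees(np.arctan(k[0])), "at y=170",np.polyval(k,170))
a=np.arctan(-k[0]);u=np.array([np.sin(a),-np.cos(a)]);v=np.array([np.cos(a),np.sin(a)]);o=np.array([np.polyval(k,270),270.])
print("u",u,"o",o)
for n,Q in PP.items():
    d=Q[:,:2]-o;s=d@u;t=d@v
    def hist(m,lo,hi):
        h,_=np.histogram(s[m],bins=np.arange(lo,hi,2));return h.tolist()
    m=(abs(t)<60)&(Q[:,2]>100)&(Q[:,2]<200)
    print(n,"large s hist 40..110",hist(m&(abs(t)>10),40,120))
    print(" stop s",hist(m&(abs(t)<22)&(abs(t)>7)&(Q[:,2]>135)&(Q[:,2]<175),-30,20))
    e=m&(abs(t)<10)&(s>150)&(s<220);print(" tip s max",np.sort(s[e])[-8:].round(1),"zmax",np.sort(Q[e,2])[-4:].round(1))
    b=m&(s>40)&(s<110)&(abs(t)>10);print(" large t/z range",np.percentile(t[b],[1,99]).round(),np.percentile(Q[b,2],[1,99]).round())
# cradle
a=np.radians(8.0);c=np.array([504.6,-205.7]);cu=np.array([np.sin(a),-np.cos(a)]);cv=np.array([np.cos(a),np.sin(a)])
for n,Q in PP.items():
    d=Q[:,:2]-c;s=d@cu;t=d@cv;m=(abs(t)<60)&(abs(s)<150)&(Q[:,2]>36)&(Q[:,2]<110)
    h,_=np.histogram(s[m],bins=np.arange(-120,130,2));print(n,"cradle s",[(int(x),int(y)) for x,y in zip(np.arange(-120,130,2),h) if y])
    for sg,nm in((-1,"mid"),(1,"small")):
        b=m&(s*sg>0);print(nm,np.percentile(t[b],[1,99]).round(1),np.percentile(Q[b,2],[99.5]).round(1), "t at top",np.median(t[b&(Q[:,2]>np.percentile(Q[b,2],90))]).round(1))
E
```

```text
rod x= [-2.10358358e-01  6.30626617e+02] angle -11.879442864115692 at y=170 594.8656966479125
u [ 0.20585309 -0.97858291] o [573.82986086 270.        ]
scene large s hist 40..110 [0, 0, 0, 0, 0, 0, 0, 0, 0, 0, 0, 0, 3, 286, 33, 10, 23, 28, 33, 34, 23, 34, 34, 25, 31, 28, 34, 28, 58, 67, 16, 0, 0, 0, 0, 0, 0, 0, 0]
 stop s [0, 0, 0, 4, 2, 1, 37, 6, 4, 7, 9, 6, 11, 13, 14, 14, 5, 0, 0, 0, 0, 0, 0, 0]
 tip s max [184.3 184.9 184.9 186.5 186.9 187.2 187.4 188.2] zmax [162.3 162.5 163.  164.9]
 large t/z range [-47.  51.] [105. 191.]
side large s hist 40..110 [0, 0, 0, 0, 0, 0, 0, 0, 0, 0, 0, 0, 37, 750, 330, 18, 2, 7, 37, 31, 33, 45, 42, 47, 31, 46, 40, 35, 89, 188, 35, 5, 0, 0, 0, 0, 0, 0, 0]
 stop s [0, 0, 0, 4, 6, 5, 166, 47, 10, 13, 7, 4, 8, 9, 14, 16, 9, 0, 0, 0, 0, 0, 0, 0]
 tip s max [185.4 185.6 185.9 186.1 186.7 187.5 187.9 189.3] zmax [162.6 162.7 164.1 165.3]
 large t/z range [-51.  49.] [103. 190.]
scene cradle s [(-102, 8), (-100, 122), (-98, 121), (-96, 25), (-94, 8), (-92, 14), (-90, 23), (-88, 21), (-86, 15), (-84, 14), (-82, 20), (-80, 17), (-78, 15), (-76, 18), (-74, 16
[... 220 characters left out ...]
 11), (84, 14), (86, 18), (88, 38), (90, 20), (92, 4), (94, 2)]
mid [-39.3  40.1] [101.8] t at top 3.0
small [-31.7  33.3] [85.] t at top 1.5
side cradle s [(-104, 1), (-102, 10), (-100, 180), (-98, 342), (-96, 129), (-94, 17), (-92, 9), (-90, 7), (-88, 12), (-86, 28), (-84, 22), (-82, 32), (-80, 21), (-78, 29), (-76, 24), (-74, 29), (-72, 25), (-70, 24), (-68, 16), (-66, 20), (-64, 34), (-62, 73), (-60, 90), (-58, 20), (-56, 2), (58, 16), (60, 82), (62, 132), (64, 77), (66, 21), (68, 9), (70, 4), (72, 3), (74, 16), (76, 15), (78, 18), (80, 12), (82, 18), (84, 12), (86, 25), (88, 52), (90, 57), (92, 11), (94, 3)]
mid [-40.1  39.8] [101.9] t at top -0.3
small [-32.5  32.3] [85.] t at top -0.2
```

Emit:
servo_tool(rows=[{"gripper": 0, "offset": [0, 0, 0], "twist": 0.0706}, {"gripper": 0, "offset": [0.099, -0.1085, 0], "twist": 0}, {"gripper": 0, "offset": [0.099, -0.1085, 0], "twist": 0}, {"gripper": 0, "offset": [0.099, -0.1085, 0], "twist": 0}, {"gripper": 0, "offset": [0.099, -0.1085, 0], "twist": 0}], newtons=60)

```text
t: 1.72
tcp_pos: [304.6, -366.9, 231.4]
tcp_rot: [0.995, 0.103, 0.0, 0.0]
contact_force: [1.5, 0.1, -0.8]
grip_width: 0.001
finger_force: 0.0
```

Emit:
servo_tool(rows=[{"gripper": 0, "offset": [0.099, -0.1085, 0], "twist": 0}, {"gripper": 0, "offset": [0.099, -0.1085, 0], "twist": 0}, {"gripper": 0, "offset": [0.099, -0.1085, 0], "twist": 0}, {"gripper": 0, "offset": [0.099, -0.1085, 0], "twist": 0}, {"gripper": 0, "offset": [0.099, -0.1085, 0], "twist": 0}])

```text
t: 2.35
tcp_pos: [454.0, -113.7, 231.6]
tcp_rot: [0.995, 0.103, 0.0, 0.0]
contact_force: [1.2, -1.3, -0.7]
grip_width: 0.0
finger_force: 0.0
```

Emit:
servo_tool(rows=[{"gripper": 0, "offset": [0.099, -0.1085, 0], "twist": 0}, {"gripper": 0, "offset": [0.099, -0.1085, 0], "twist": 0}, {"gripper": 0, "offset": [0.099, -0.1085, 0], "twist": 0}, {"gripper": 0, "offset": [0.099, -0.1085, 0], "twist": 0}, {"gripper": 0, "offset": [0.099, -0.1085, 0], "twist": 0}])

```text
t: 2.98
tcp_pos: [603.2, 139.6, 231.4]
tcp_rot: [0.995, 0.103, 0.0, 0.0]
contact_force: [1.3, -1.0, 0.3]
grip_width: -0.003
finger_force: 0.0
```

Emit:
servo_tool(rows=[{"gripper": 0, "offset": [0, 0, 0.08], "twist": 0}, {"gripper": 0, "offset": [0, 0, 0.06], "twist": 0}, {"gripper": 0, "offset": [0, 0, 0.0375], "twist": 0}, {"gripper": 0, "offset": [0, 0, 0], "twist": 0}, {"gripper": 0, "offset": [0, 0, 0], "twist": 0}])

```text
t: 3.6
tcp_pos: [602.9, 137.4, 161.6]
tcp_rot: [0.995, 0.103, 0.001, 0.0]
contact_force: [0.7, 0.3, 0.1]
grip_width: 0.001
finger_force: 0.0
```

Emit:
servo_tool(rows=[{"gripper": 0, "offset": [0, -0.03, 0], "twist": 0}, {"gripper": 0, "offset": [0, -0.015, 0], "twist": 0}, {"gripper": 0, "offset": [0, -0.02, 0], "twist": 0}, {"gripper": 0, "offset": [0, -0.02, 0], "twist": 0}, {"gripper": 0, "offset": [0, -0.02, 0], "twist": 0}])

```text
t: 4.22
tcp_pos: [594.0, 179.0, 160.7]
tcp_rot: [0.995, 0.103, 0.0, 0.0]
contact_force: [-0.1, -4.0, 3.4]
grip_width: 0.0
finger_force: 2.5
```

Emit:
servo_tool(rows=[{"gripper": 0, "offset": [0, -0.02, 0], "twist": 0}, {"gripper": 0, "offset": [0, -0.02, 0], "twist": 0}, {"gripper": 0, "offset": [0, -0.02, 0], "twist": 0}, {"gripper": 0, "offset": [0, -0.02, 0], "twist": 0}, {"gripper": 0, "offset": [0, 0, 0], "twist": 0}])

```text
t: 4.85
tcp_pos: [586.6, 211.2, 159.9]
tcp_rot: [0.995, 0.104, -0.0, -0.001]
contact_force: [-0.3, -0.1, 0.3]
grip_width: 0.004
finger_force: 0.0
```

Emit:
servo_tool(rows=[{"gripper": 0, "offset": [0, -0.01, 0], "twist": 0}, {"gripper": 0, "offset": [0, -0.005, 0], "twist": 0}, {"gripper": 0, "offset": [0, -0.005, 0], "twist": 0}, {"gripper": 0, "offset": [0, -0.005, 0], "twist": 0}, {"gripper": 0, "offset": [0, 0, 0], "twist": 0}])

```text
t: 5.48
tcp_pos: [585.0, 220.1, 160.1]
tcp_rot: [0.995, 0.103, -0.0, -0.0]
contact_force: [0.7, -2.2, 0.6]
grip_width: -0.001
finger_force: 1.0
```

```bash
cat >> h.py <<'E'
U=np.array([.20585,-.97858]);V=np.array([.97858,.20585]);O=np.array([573.83,270.])
def rodhist(n,p=None,lo=-6,hi=200):
    p=p or read_camera(n);Q=cloud(p).reshape(-1,3);d=Q[:,:2]-O;s=d@U;t=d@V
    m=(abs(t)<50)&(abs(t)>14)&(Q[:,2]>95)&(Q[:,2]<191)
    h,_=np.histogram(s[m],bins=np.arange(lo,hi,2));print(n,[(int(a),int(b)) for a,b in zip(np.arange(lo,hi,2),h) if b])
    return p,Q,s,t
E
python3 - <<'E'
from h import *
for n in("scene","side"): rodhist(n)
E
```

```text
scene [(-6, 9), (-4, 8), (-2, 10), (0, 10), (2, 120), (4, 55), (6, 13), (8, 27), (10, 29), (12, 28), (14, 27), (16, 26), (18, 24), (20, 28), (22, 24), (24, 25), (26, 27), (28, 21), (30, 26), (32, 31), (34, 49), (36, 19)]
side [(-6, 8), (-4, 10), (-2, 11), (0, 10), (2, 282), (4, 441), (6, 23), (10, 9), (12, 38), (14, 40), (16, 37), (18, 49), (20, 43), (22, 39), (24, 45), (26, 46), (28, 32), (30, 42), (32, 64), (34, 174), (36, 51), (38, 5)]
```

Emit:
servo_tool(rows=[{"gripper": 0, "offset": [0, -0.004, 0], "twist": 0}, {"gripper": 0, "offset": [0, -0.004, 0], "twist": 0}, {"gripper": 0, "offset": [0, 0, 0], "twist": 0}, {"gripper": 0, "offset": [0, 0, 0], "twist": 0}, {"gripper": 0, "offset": [0, 0, 0], "twist": 0}])

```text
t: 6.2
tcp_pos: [584.9, 220.9, 160.4]
tcp_rot: [0.995, 0.102, 0.0, 0.002]
contact_force: [1.7, -13.8, 2.3]
grip_width: 0.001
finger_force: 6.5
```

Emit:
servo_tool(rows=[{"gripper": 0, "offset": [0, 0.04, 0], "twist": 0}, {"gripper": 0, "offset": [0, 0, -0.11], "twist": 0}, {"gripper": 0, "offset": [-0.0575, 0.1096, 0], "twist": 0}, {"gripper": 0, "offset": [-0.0575, 0.1096, 0], "twist": 0}, {"gripper": 50, "offset": [-0.0575, 0.1096, 0], "twist": 0}])

```text
t: 6.82
tcp_pos: [546.7, 63.2, 204.2]
tcp_rot: [0.995, 0.104, 0.0, -0.0]
contact_force: [-0.1, 0.4, -0.6]
grip_width: 0.201
finger_force: 0.0
```

Emit:
servo_tool(rows=[{"gripper": 100, "offset": [-0.0575, 0.1096, 0], "twist": 0}, {"gripper": 100, "offset": [-0.0575, 0.1096, 0], "twist": 0}, {"gripper": 100, "offset": [-0.0575, 0.1096, 0], "twist": 0}, {"gripper": 100, "offset": [-0.0575, 0.1096, 0], "twist": 0}, {"gripper": 100, "offset": [0, 0, 0], "twist": 0.0451}])

```text
t: 7.45
tcp_pos: [492.4, -129.0, 204.2]
tcp_rot: [0.998, 0.067, 0.0, -0.0]
contact_force: [0.0, -0.0, 0.3]
grip_width: 1.002
finger_force: 0.0
```

```bash
cat >> h.py <<'E'
def go(x,y,z):
    s=get_state();M=R.from_quat(s["tcp_rot"]).as_matrix();p=s["tcp_pos"]
    print("t",round(s["t"],2),"tcp",p.round(1),"yang",np.degrees(np.arctan2(M[1,1],M[0,1])).round(2),"offset units",((M.T@(np.array([x,y,z])-p))/400).round(4))
E
python3 -c "
from h import *
go(493.6,-127.5,73)"
```

```text
t 7.45 tcp [ 492.4 -129.   204.2] yang -82.33 offset units [ 0.0032 -0.0033  0.3279]
```

Candidates for reel_mid in the scene picture are (250,194) cream in the cradle, (288,182) red and (239,250) red. The cream one in the cradle fits; the other two are red look-alikes. I'll confirm in one crop.

```bash
python3 -c "
import cv2
a=cv2.imread('pics/scene.png')[150:280,180:330];cv2.imwrite('pics/crop.png',cv2.resize(a,(600,520),interpolation=2))"
```

```text
(no output)
```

View pics/crop.png

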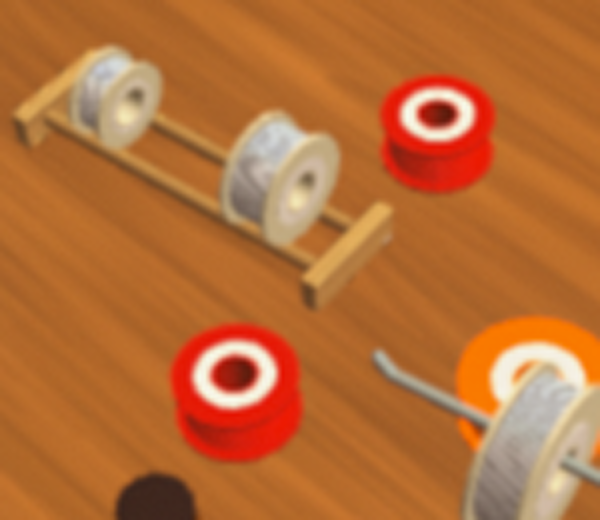

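Emit:
servo_tool(rows=[{"gripper": 100, "offset": [0.0032, -0.0033, 0.12], "twist": 0}, {"gripper": 100, "offset": [0, 0, 0.1], "twist": 0}, {"gripper": 100, "offset": [0, 0, 0.06], "twist": 0}, {"gripper": 100, "offset": [0, 0, 0.035], "twist": 0}, {"gripper": 100, "offset": [0, 0, 0.0125], "twist": 0}])

```text
t: 8.07
tcp_pos: [494.2, -124.6, 72.9]
tcp_rot: [0.998, 0.07, -0.0, -0.0]
contact_force: [0.4, 0.3, -0.4]
grip_width: 0.999
finger_force: 0.0
```

Emit:
servo_tool(rows=[{"gripper": 30, "offset": [0, 0, 0], "twist": 0}, {"gripper": 30, "offset": [0, 0, 0], "twist": 0}, {"gripper": 30, "offset": [0, 0, 0], "twist": 0}, {"gripper": 30, "offset": [0, 0, 0], "twist": 0}, {"gripper": 30, "offset": [0, 0, 0], "twist": 0}], newtons=60)

```text
t: 8.7
tcp_pos: [495.1, -125.1, 74.6]
tcp_rot: [0.998, 0.07, 0.001, 0.001]
contact_force: [-1.0, -0.4, 5.0]
grip_width: 0.46
finger_force: 61.9
```

The crop confirms it: cream mid reel at (280,180), cream small at (115,95), the red look-alikes apart. The mid reel is gripped, at about 39 mm opening.

Emit:
servo_tool(rows=[{"gripper": 30, "offset": [0, 0, -0.03], "twist": 0}, {"gripper": 30, "offset": [0, 0, -0.07], "twist": 0}, {"gripper": 30, "offset": [0, 0, -0.09], "twist": 0}, {"gripper": 30, "offset": [0, 0, -0.0525], "twist": 0}, {"gripper": 30, "offset": [0, 0, 0], "twist": -0.0451}])

```text
t: 9.32
tcp_pos: [495.1, -125.0, 172.7]
tcp_rot: [0.995, 0.104, 0.001, 0.001]
contact_force: [-1.3, -0.5, -6.3]
grip_width: 0.457
finger_force: 61.5
```

Emit:
servo_tool(rows=[{"gripper": 30, "offset": [0.05, -0.05, 0], "twist": 0}, {"gripper": 30, "offset": [0.095, -0.08, 0], "twist": 0}, {"gripper": 30, "offset": [0.1, -0.085, 0], "twist": 0}, {"gripper": 30, "offset": [0.07, -0.06, 0], "twist": 0}, {"gripper": 30, "offset": [0.04, -0.04, 0], "twist": 0}])

```text
t: 9.95
tcp_pos: [607.8, 29.7, 169.9]
tcp_rot: [0.995, 0.104, -0.001, -0.0]
contact_force: [0.2, -0.7, -4.5]
grip_width: 0.457
finger_force: 61.4
```

```bash
cat > m.py <<'E'
from h import *
import sys
def reel(r):
    go(624.3,30.2,171);p0=get_state()["tcp_pos"];M=R.from_quat(get_state()["tcp_rot"]).as_matrix()
    for n in("scene","side"):
        p=read_camera(n);Q=cloud(p).reshape(-1,3);C=p["pixels"].reshape(-1,3).astype(int)
        d=Q-p0;a=d@M[:,1];b=d@M[:,0]
        m=(abs(a)<27)&(abs(b)<r+12)&(Q[:,2]>p0[2]-80)&(Q[:,2]<p0[2]+40)
        lo=m&(Q[:,2]<p0[2]-12)
        print(n,"along",np.percentile(a[lo],[3,97]).round(1),"across",np.percentile(b[lo],[.5,99.5]).round(1),"zmin",np.sort(Q[lo,2])[[5,20]].round(1), "expected zmin",r)
        # circle fit on face plane edge pts
        for sg in(-1,1):
            f=lo&(abs(a-np.percentile(a[lo],97 if sg>0 else 3))<3)
            if f.sum()>150:
                h=cv2.convexHull(np.stack([b[f],Q[f,2]],1).astype(np.float32))[:,0]
                g=np.c_[2*h,np.ones(len(h))];g=g[h[:,1]<p0[2]-18];h=h[h[:,1]<p0[2]-18]
                c=np.linalg.lstsq(g,(h**2).sum(1),rcond=None)[0];print("  circ",sg,c[:2].round(1),np.sqrt(c[2]+c[0]**2+c[1]**2).round(1), "tcp z",p0[2].round(1))
        cv2.imwrite(f"pics/{sys.argv[2]}_{n}.png",p["pixels"][:,:,::-1])
reel(float(sys.argv[1]))
E
python3 m.py 42 mid
```

```text
t 9.95 tcp [607.8  29.7 169.9] yang -78.06 offset units [ 0.0407  0.0073 -0.0027]
scene along [-19.7  19.2] across [-42.4  40. ] zmin [114.7 120.4] expected zmin 42.0
  circ -1 [ -1.8 155.4] 41.9 tcp z 169.9
side along [-21.1  17.8] across [-41.7  39.6] zmin [114.8 117.1] expected zmin 42.0
  circ -1 [  0.2 157. ] 42.9 tcp z 169.9
```

Emit:
servo_tool(rows=[{"gripper": 30, "offset": [0.042, 0.007, 0.003], "twist": 0}, {"gripper": 30, "offset": [0, 0, 0], "twist": 0}, {"gripper": 30, "offset": [0, -0.04, 0], "twist": 0}, {"gripper": 30, "offset": [0, -0.03, 0], "twist": 0}, {"gripper": 30, "offset": [0, -0.03, 0], "twist": 0}])

```text
t: 10.68
tcp_pos: [615.6, 68.8, 169.3]
tcp_rot: [0.995, 0.103, -0.0, 0.0]
contact_force: [0.2, 0.1, -5.4]
grip_width: 0.462
finger_force: 61.6
```

```bash
python3 -c "
from h import *
s=100;go(573.83+.20585*s+1,270-.97858*s,169)"
```

```text
t 10.68 tcp [615.6  68.8 169.3] yang -78.12 offset units [ 0.0037 -0.2633  0.0006]
```

Emit:
servo_tool(rows=[{"gripper": 30, "offset": [0.003, -0.03, 0], "twist": 0}, {"gripper": 30, "offset": [0, -0.03, 0], "twist": 0}, {"gripper": 30, "offset": [0, -0.03, 0], "twist": 0}, {"gripper": 30, "offset": [0, -0.03, 0], "twist": 0}, {"gripper": 30, "offset": [0, -0.03, 0], "twist": 0}])

```text
t: 11.3
tcp_pos: [604.9, 127.4, 169.0]
tcp_rot: [0.995, 0.103, -0.0, 0.0]
contact_force: [0.6, 0.3, -4.7]
grip_width: 0.455
finger_force: 61.6
```

Emit:
servo_tool(rows=[{"gripper": 30, "offset": [0, -0.035, 0], "twist": 0}, {"gripper": 30, "offset": [0, -0.035, 0], "twist": 0}, {"gripper": 30, "offset": [0, -0.035, 0.005], "twist": 0}, {"gripper": 30, "offset": [0, 0, 0.015], "twist": 0}, {"gripper": 30, "offset": [0, 0, 0.01], "twist": 0}])

```text
t: 11.92
tcp_pos: [596.3, 167.7, 156.3]
tcp_rot: [0.995, 0.103, -0.0, 0.0]
contact_force: [-0.1, 0.3, -1.7]
grip_width: 0.456
finger_force: 61.8
```

Emit:
servo_tool(rows=[{"gripper": 30, "offset": [0, 0, 0.003], "twist": 0}, {"gripper": 30, "offset": [0, 0, 0.002], "twist": 0}, {"gripper": 30, "offset": [0, 0, 0], "twist": 0}, {"gripper": 30, "offset": [0, 0, 0], "twist": 0}, {"gripper": 30, "offset": [0, 0, 0], "twist": 0}])

```text
t: 12.55
tcp_pos: [596.7, 167.6, 155.9]
tcp_rot: [0.995, 0.103, 0.0, 0.0]
contact_force: [-3.6, 0.6, 5.8]
grip_width: 0.455
finger_force: 62.0
```

Emit:
servo_tool(rows=[{"gripper": 75, "offset": [0, 0, 0], "twist": 0}, {"gripper": 75, "offset": [0, 0, 0], "twist": 0}, {"gripper": 75, "offset": [0, 0, -0.04], "twist": 0}, {"gripper": 75, "offset": [0, 0, -0.06], "twist": 0}, {"gripper": 75, "offset": [0, 0, -0.03], "twist": 0}])

```text
t: 13.18
tcp_pos: [597.2, 167.8, 209.5]
tcp_rot: [0.995, 0.103, 0.001, 0.0]
contact_force: [0.2, 0.2, 0.5]
grip_width: 0.756
finger_force: 0.0
```

Emit:
servo_tool(rows=[{"gripper": 0, "offset": [0, 0.06, 0], "twist": 0}, {"gripper": 0, "offset": [0, 0.055, 0], "twist": 0}, {"gripper": 0, "offset": [0, 0, 0], "twist": 0}, {"gripper": 0, "offset": [0, 0, 0], "twist": 0}, {"gripper": 0, "offset": [0, 0, 0], "twist": 0}])

```text
t: 13.8
tcp_pos: [605.7, 123.2, 207.0]
tcp_rot: [0.995, 0.103, -0.0, -0.0]
contact_force: [0.4, 0.5, -0.6]
grip_width: 0.005
finger_force: 0.0
```

```bash
python3 - <<'E'
from h import *
s=148;go(573.83+.20585*s,270-.97858*s,160)
for n in("scene","side"):
    p,Q,s,t=rodhist(n)
    m=(abs(t)<50)&(s>70)&(s<130)&(Q[:,2]>90)&(Q[:,2]<190);print(np.percentile(t[m],[1,99]).round(),np.percentile(Q[m,2],[1,99]).round())
    cv2.imwrite(f"pics/h_{n}.png",p["pixels"][180:340,130:400,::-1])
E
```

```text
t 13.8 tcp [605.7 123.2 207. ] yang -78.12 offset units [-0.0025 -0.0056  0.1174]
scene [(-6, 9), (-4, 9), (-2, 11), (0, 6), (2, 160), (4, 28), (6, 9), (8, 29), (10, 23), (12, 31), (14, 35), (16, 25), (18, 32), (20, 30), (22, 30), (24, 26), (26, 29), (28, 30), (30, 29), (32, 35), (34, 68), (36, 18), (82, 1), (84, 156), (86, 33), (88, 2), (90, 12), (92, 19), (94, 17), (96, 18), (98, 25), (100, 19), (102, 16), (104, 20), (106, 18), (108, 20), (110, 15), (112, 22), (114, 20), (116, 15), (118, 20), (120, 30), (122, 48), (124, 19), (126, 1)]
[-35.  41.] [104. 181.]
side [(-6, 8), (-4, 5), (-2, 14), (0, 15), (2, 480), (4, 257), (6, 19), (10, 13), (12, 35), (14, 41), (16, 36), (18, 40), (20, 51), (22, 32), (24, 46), (26, 39), (28, 39), (30, 43), (32, 71), (34, 200), (36, 34), (38, 2), (82, 10), (84, 331), (86, 199), (88, 23), (90, 3), (92, 6), (94, 13), (96, 21), (98, 24), (100, 22), (102, 25), (104, 26), (106, 24), (108, 22), (110, 23), (112, 28), (114, 24), (116, 17), (118, 25), (120, 52), (122, 121), (124, 42), (126, 4)]
[-40.  40.] [109. 182.]
```

Emit:
servo_tool(rows=[{"gripper": 0, "offset": [-0.0025, 0, 0.06], "twist": 0}, {"gripper": 0, "offset": [0, 0, 0.057], "twist": 0}, {"gripper": 0, "offset": [0, -0.015, 0], "twist": 0}, {"gripper": 0, "offset": [0, -0.02, 0], "twist": 0}, {"gripper": 0, "offset": [0, -0.02, 0], "twist": 0}])

```text
t: 14.52
tcp_pos: [600.9, 144.5, 161.6]
tcp_rot: [0.995, 0.103, 0.001, 0.0]
contact_force: [0.4, -2.4, 0.6]
grip_width: 0.001
finger_force: 1.3
```

Emit:
servo_tool(rows=[{"gripper": 0, "offset": [0, -0.02, 0], "twist": 0}, {"gripper": 0, "offset": [0, -0.02, 0], "twist": 0}, {"gripper": 0, "offset": [0, -0.02, 0], "twist": 0}, {"gripper": 0, "offset": [0, -0.016, 0], "twist": 0}, {"gripper": 0, "offset": [0, 0, 0], "twist": 0}])

```text
t: 15.15
tcp_pos: [593.8, 174.8, 160.2]
tcp_rot: [0.995, 0.104, -0.0, -0.001]
contact_force: [0.0, 0.4, 0.1]
grip_width: 0.001
finger_force: 0.0
```

Emit:
servo_tool(rows=[{"gripper": 0, "offset": [0, -0.006, 0], "twist": 0}, {"gripper": 0, "offset": [0, -0.005, 0], "twist": 0}, {"gripper": 0, "offset": [0, -0.005, 0], "twist": 0}, {"gripper": 0, "offset": [0, -0.004, 0], "twist": 0}, {"gripper": 0, "offset": [0, 0, 0], "twist": 0}])

```text
t: 15.78
tcp_pos: [592.6, 181.3, 160.2]
tcp_rot: [0.995, 0.103, -0.0, 0.0]
contact_force: [1.3, -4.7, 0.5]
grip_width: 0.001
finger_force: 2.6
```

Emit:
servo_tool(rows=[{"gripper": 0, "offset": [0, -0.004, 0], "twist": 0}, {"gripper": 0, "offset": [0, -0.004, 0], "twist": 0}, {"gripper": 0, "offset": [0, 0, 0], "twist": 0}, {"gripper": 0, "offset": [0, 0, 0], "twist": 0}, {"gripper": 0, "offset": [0, 0, 0], "twist": 0}])

```text
t: 16.4
tcp_pos: [592.6, 181.5, 160.4]
tcp_rot: [0.995, 0.102, 0.0, 0.003]
contact_force: [3.3, -19.2, 0.9]
grip_width: -0.003
finger_force: 9.5
```

Emit:
servo_tool(rows=[{"gripper": 0, "offset": [0, 0.045, 0], "twist": 0}, {"gripper": 0, "offset": [0, 0, -0.11], "twist": 0}, {"gripper": 0, "offset": [-0.0534, 0.1322, 0], "twist": 0}, {"gripper": 0, "offset": [-0.0534, 0.1322, 0], "twist": 0}, {"gripper": 0, "offset": [-0.0534, 0.1322, 0], "twist": 0}])

```text
t: 17.02
tcp_pos: [565.0, -2.4, 204.3]
tcp_rot: [0.995, 0.104, 0.0, -0.001]
contact_force: [1.1, 0.1, 0.2]
grip_width: -0.005
finger_force: 0.0
```

Emit:
servo_tool(rows=[{"gripper": 50, "offset": [-0.0534, 0.1322, 0], "twist": 0}, {"gripper": 80, "offset": [-0.0534, 0.1322, 0], "twist": 0}, {"gripper": 80, "offset": [-0.0534, 0.1322, 0], "twist": 0}, {"gripper": 80, "offset": [-0.0534, 0.1322, 0], "twist": 0}, {"gripper": 80, "offset": [-0.0534, 0.1322, 0], "twist": 0.0451}])

```text
t: 17.65
tcp_pos: [514.8, -283.5, 204.3]
tcp_rot: [0.998, 0.069, 0.001, -0.0]
contact_force: [0.9, 0.0, 0.1]
grip_width: 0.8
finger_force: 0.0
```

```bash
python3 - <<'E'
from h import *
go(515.2,-281,65)
for n in("scene","side"): rodhist(n)
Q=cloud(read_camera("side")).reshape(-1,3)
a=np.radians(8.0);d=Q[:,:2]-[504.6,-205.7];s=d@[np.sin(a),-np.cos(a)];t=d@[np.cos(a),np.sin(a)]
m=(abs(t)<50)&(s>40)&(s<110)&(Q[:,2]>36)&(Q[:,2]<100);print(np.percentile(s[m],[3,97]),np.percentile(t[m],[1,99]),Q[m,2].max())
E
```

```text
t 17.65 tcp [ 514.8 -283.5  204.3] yang -82.08 offset units [ 0.0015 -0.0057  0.3484]
scene [(-6, 9), (-4, 8), (-2, 9), (0, 7), (2, 160), (4, 30), (6, 11), (8, 31), (10, 26), (12, 31), (14, 32), (16, 31), (18, 27), (20, 30), (22, 34), (24, 25), (26, 28), (28, 33), (30, 27), (32, 55), (34, 46), (36, 16), (38, 7), (40, 4), (42, 17), (44, 21), (46, 18), (48, 22), (50, 22), (52, 22), (54, 20), (56, 18), (58, 22), (60, 22), (62, 21), (64, 15), (66, 22), (68, 20), (70, 18), (72, 45), (74, 44), (76, 15)]
side [(-6, 7), (-4, 8), (-2, 9), (0, 22), (2, 553), (4, 182), (6, 14), (8, 2), (10, 17), (12, 34), (14, 37), (16, 33), (18, 50), (20, 41), (22, 41), (24, 39), (26, 43), (28, 42), (30, 43), (32, 100), (34, 165), (36, 28), (38, 4), (46, 1), (48, 13), (50, 14), (52, 21), (54, 24), (56, 26), (58, 25), (60, 20), (62, 29), (64, 28), (66, 30), (68, 23), (70, 25), (72, 69), (74, 133), (76, 25), (78, 1)]
[60.22017999 92.51659403] [-32.2902082   32.61881323] 87.03262319981059
```

Emit:
servo_tool(rows=[{"gripper": 80, "offset": [0.001, -0.003, 0.12], "twist": 0}, {"gripper": 80, "offset": [0, 0, 0.12], "twist": 0}, {"gripper": 80, "offset": [0, 0, 0.07], "twist": 0}, {"gripper": 80, "offset": [0, 0, 0.03], "twist": 0}, {"gripper": 80, "offset": [0, 0, 0.0145], "twist": 0}])

```text
t: 18.42
tcp_pos: [515.8, -280.2, 62.7]
tcp_rot: [0.998, 0.07, 0.0, -0.0]
contact_force: [1.6, 0.0, 0.3]
grip_width: 0.804
finger_force: 0.0
```

Emit:
servo_tool(rows=[{"gripper": 20, "offset": [0, 0, 0], "twist": 0}, {"gripper": 20, "offset": [0, 0, 0], "twist": 0}, {"gripper": 20, "offset": [0, 0, 0], "twist": 0}, {"gripper": 20, "offset": [0, 0, 0], "twist": 0}, {"gripper": 20, "offset": [0, 0, 0], "twist": 0}], newtons=60)

```text
t: 19.05
tcp_pos: [516.2, -281.3, 63.9]
tcp_rot: [0.998, 0.07, 0.001, 0.001]
contact_force: [-0.2, -0.1, 6.0]
grip_width: 0.339
finger_force: 61.4
```

Emit:
servo_tool(rows=[{"gripper": 20, "offset": [0, 0, -0.03], "twist": 0}, {"gripper": 20, "offset": [0, 0, -0.085], "twist": 0}, {"gripper": 20, "offset": [0, 0, -0.1], "twist": 0}, {"gripper": 20, "offset": [0, 0, -0.05], "twist": 0}, {"gripper": 20, "offset": [0, 0, 0], "twist": -0.0451}])

```text
t: 19.68
tcp_pos: [516.2, -281.3, 170.5]
tcp_rot: [0.995, 0.104, 0.001, 0.001]
contact_force: [0.4, -0.2, -1.6]
grip_width: 0.336
finger_force: 60.5
```

Emit:
servo_tool(rows=[{"gripper": 20, "offset": [0.03, -0.05, 0], "twist": 0}, {"gripper": 20, "offset": [0.06, -0.1, 0], "twist": 0}, {"gripper": 20, "offset": [0.06, -0.1, 0], "twist": 0}, {"gripper": 20, "offset": [0.06, -0.1, 0], "twist": 0}, {"gripper": 20, "offset": [0.06, -0.1, 0], "twist": 0}])

```text
t: 20.3
tcp_pos: [584.2, -80.8, 167.9]
tcp_rot: [0.995, 0.103, -0.0, -0.0]
contact_force: [0.3, -0.4, -1.8]
grip_width: 0.33
finger_force: 60.4
```

Emit:
servo_tool(rows=[{"gripper": 20, "offset": [0.06, -0.1, 0], "twist": 0}, {"gripper": 20, "offset": [0.06, -0.1, 0], "twist": 0}, {"gripper": 20, "offset": [0.035, -0.055, 0], "twist": 0}, {"gripper": 20, "offset": [0, 0, 0], "twist": 0}, {"gripper": 20, "offset": [0, 0, 0], "twist": 0}])

```text
t: 20.92
tcp_pos: [623.5, 29.7, 168.0]
tcp_rot: [0.995, 0.103, -0.001, 0.0]
contact_force: [-0.2, -0.1, -1.7]
grip_width: 0.336
finger_force: 60.5
```

```bash
python3 m.py 34 small
```

```text
t 20.93 tcp [623.5  29.7 168. ] yang -78.15 offset units [ 0.0021 -0.0007 -0.0075]
scene along [-15.9  12.9] across [-31.7  32.2] zmin [123.6 128.1] expected zmin 34.0
side along [-15.7  13.5] across [-34.2  32.2] zmin [121.8 124.9] expected zmin 34.0
  circ -1 [ -0.5 154.4] 34.0 tcp z 168.0
```

Emit:
servo_tool(rows=[{"gripper": 20, "offset": [0.003, -0.03, 0], "twist": 0}, {"gripper": 20, "offset": [0, -0.035, 0], "twist": 0}, {"gripper": 20, "offset": [0, -0.03, 0], "twist": 0}, {"gripper": 20, "offset": [0, -0.025, 0], "twist": 0}, {"gripper": 20, "offset": [0, -0.025, 0], "twist": 0}])

```text
t: 21.65
tcp_pos: [613.0, 88.0, 168.5]
tcp_rot: [0.995, 0.103, 0.0, 0.0]
contact_force: [-0.5, -0.6, -1.6]
grip_width: 0.338
finger_force: 60.5
```

Emit:
servo_tool(rows=[{"gripper": 20, "offset": [0, -0.03, 0], "twist": 0}, {"gripper": 20, "offset": [0, -0.03, 0], "twist": 0}, {"gripper": 20, "offset": [0, -0.03, 0], "twist": 0}, {"gripper": 20, "offset": [0, -0.03, 0], "twist": 0}, {"gripper": 20, "offset": [0, -0.03, 0], "twist": 0}])

```text
t: 22.28
tcp_pos: [600.7, 146.7, 168.4]
tcp_rot: [0.995, 0.103, -0.0, 0.0]
contact_force: [0.8, 0.1, -1.5]
grip_width: 0.339
finger_force: 60.5
```

Emit:
servo_tool(rows=[{"gripper": 20, "offset": [0, 0, 0.012], "twist": 0}, {"gripper": 20, "offset": [0, 0, 0.012], "twist": 0}, {"gripper": 20, "offset": [0, 0, 0.006], "twist": 0}, {"gripper": 20, "offset": [0, 0, 0.004], "twist": 0}, {"gripper": 20, "offset": [0, 0, 0], "twist": 0}])

```text
t: 22.9
tcp_pos: [600.9, 145.7, 155.0]
tcp_rot: [0.995, 0.103, 0.0, 0.0]
contact_force: [0.5, -0.3, -2.2]
grip_width: 0.335
finger_force: 60.5
```

Emit:
servo_tool(rows=[{"gripper": 20, "offset": [0, 0, 0.002], "twist": 0}, {"gripper": 20, "offset": [0, 0, 0.002], "twist": 0}, {"gripper": 20, "offset": [0, 0, 0.002], "twist": 0}, {"gripper": 20, "offset": [0, 0, 0], "twist": 0}, {"gripper": 20, "offset": [0, 0, 0], "twist": 0}])

```text
t: 23.52
tcp_pos: [601.2, 145.8, 154.5]
tcp_rot: [0.995, 0.103, 0.001, 0.0]
contact_force: [-5.5, -1.4, 11.6]
grip_width: 0.336
finger_force: 62.3
```

Emit:
servo_tool(rows=[{"gripper": 55, "offset": [0, 0, 0], "twist": 0}, {"gripper": 55, "offset": [0, 0, 0], "twist": 0}, {"gripper": 55, "offset": [0, 0, -0.04], "twist": 0}, {"gripper": 55, "offset": [0, 0, -0.06], "twist": 0}, {"gripper": 55, "offset": [0, 0, -0.025], "twist": 0}])

```text
t: 24.15
tcp_pos: [601.7, 146.0, 204.9]
tcp_rot: [0.995, 0.103, 0.001, 0.0]
contact_force: [0.3, 0.1, 0.2]
grip_width: 0.549
finger_force: 0.0
```

Emit:
servo_tool(rows=[{"gripper": 0, "offset": [0, 0.05, 0], "twist": 0}, {"gripper": 0, "offset": [0, 0.034, 0], "twist": 0}, {"gripper": 0, "offset": [0, 0, 0], "twist": 0}, {"gripper": 0, "offset": [0, 0, 0], "twist": 0}, {"gripper": 0, "offset": [0, 0, 0], "twist": 0}])

```text
t: 24.78
tcp_pos: [607.6, 113.4, 202.3]
tcp_rot: [0.995, 0.103, -0.0, -0.0]
contact_force: [-0.4, 0.5, 0.3]
grip_width: -0.001
finger_force: 0.0
```

```bash
python3 - <<'E'
from h import *
s=160;go(573.83+.20585*s,270-.97858*s,165)
for n in("scene","side"): rodhist(n,lo=60)
E
```

```text
t 24.77 tcp [607.6 113.4 202.3] yang -78.13 offset units [-0.0019 -0.0005  0.0932]
scene [(60, 21), (62, 19), (64, 20), (66, 23), (68, 18), (70, 17), (72, 44), (74, 43), (76, 15), (110, 41), (112, 65), (114, 12), (116, 2), (118, 9), (120, 14), (122, 11), (124, 13), (126, 10), (128, 13), (130, 10), (132, 12), (134, 13), (136, 10), (138, 50), (140, 17), (142, 2)]
side [(60, 29), (62, 28), (64, 24), (66, 29), (68, 25), (70, 27), (72, 60), (74, 137), (76, 25), (78, 1), (110, 69), (112, 182), (114, 33), (116, 3), (120, 5), (122, 11), (124, 15), (126, 12), (128, 19), (130, 13), (132, 16), (134, 19), (136, 19), (138, 84), (140, 52), (142, 4), (144, 1)]
```

Emit:
servo_tool(rows=[{"gripper": 0, "offset": [-0.002, 0, 0.06], "twist": 0}, {"gripper": 0, "offset": [0, 0, 0.033], "twist": 0}, {"gripper": 0, "offset": [0, -0.009, 0.005], "twist": 0}, {"gripper": 0, "offset": [0, -0.015, 0.004], "twist": 0}, {"gripper": 0, "offset": [0, -0.02, 0.003], "twist": 0}])

```text
t: 25.5
tcp_pos: [604.0, 130.1, 161.7]
tcp_rot: [0.995, 0.103, 0.001, 0.001]
contact_force: [1.9, -3.9, 3.8]
grip_width: 0.001
finger_force: 1.9
```

Emit:
servo_tool(rows=[{"gripper": 0, "offset": [0, -0.02, 0], "twist": 0}, {"gripper": 0, "offset": [0, -0.015, 0], "twist": 0}, {"gripper": 0, "offset": [0, -0.008, 0], "twist": 0}, {"gripper": 0, "offset": [0, -0.006, 0], "twist": 0}, {"gripper": 0, "offset": [0, 0, 0], "twist": 0}])

```text
t: 26.12
tcp_pos: [599.1, 149.6, 160.2]
tcp_rot: [0.995, 0.103, -0.0, -0.0]
contact_force: [0.3, -0.2, -0.2]
grip_width: -0.002
finger_force: 0.1
```

s=123; about 3 mm to go.

Emit:
servo_tool(rows=[{"gripper": 0, "offset": [0, -0.005, 0], "twist": 0}, {"gripper": 0, "offset": [0, -0.004, 0], "twist": 0}, {"gripper": 0, "offset": [0, -0.004, 0], "twist": 0}, {"gripper": 0, "offset": [0, 0, 0], "twist": 0}, {"gripper": 0, "offset": [0, 0, 0], "twist": 0}])

```text
t: 26.75
tcp_pos: [598.6, 152.3, 160.4]
tcp_rot: [0.995, 0.102, -0.0, 0.002]
contact_force: [0.8, -11.6, 0.1]
grip_width: 0.0
finger_force: 5.7
```

Emit:
servo_tool(rows=[{"gripper": 0, "offset": [0, -0.004, 0], "twist": 0}, {"gripper": 0, "offset": [0, 0, 0], "twist": 0}, {"gripper": 0, "offset": [0, 0, 0], "twist": 0}, {"gripper": 0, "offset": [0, 0.02, 0], "twist": 0}, {"gripper": 0, "offset": [0, 0.04, 0], "twist": 0}])

```text
t: 27.38
tcp_pos: [602.7, 132.5, 160.3]
tcp_rot: [0.995, 0.104, -0.0, -0.0]
contact_force: [-0.0, 0.3, 0.5]
grip_width: 0.006
finger_force: 0.0
```

Emit:
servo_tool(rows=[{"gripper": 0, "offset": [0, 0, -0.1], "twist": 0}, {"gripper": 0, "offset": [0, 0, -0.05], "twist": 0}, {"gripper": 0, "offset": [0, 0.12, 0], "twist": 0}, {"gripper": 0, "offset": [0, 0.12, 0], "twist": 0}, {"gripper": 0, "offset": [0, 0, 0], "twist": 0}])

```text
t: 28.0
tcp_pos: [623.0, 35.2, 220.1]
tcp_rot: [0.995, 0.101, -0.0, 0.0]
contact_force: [-0.4, 0.2, 0.6]
grip_width: 0.005
finger_force: 0.0
```

```bash
python3 - <<'E'
from h import *
ims=[]
for n in("scene","side"):
    p=rodhist(n)[0];i=p["pixels"][:,:,::-1];i=i[200:400,220:420] if n=="scene" else i[180:380,120:320];ims.append(cv2.resize(i,(400,400),interpolation=2))
cv2.imwrite("pics/end.png",np.hstack(ims))
E
```

```text
scene [(-6, 10), (-4, 8), (-2, 9), (0, 12), (2, 162), (4, 25), (6, 11), (8, 29), (10, 25), (12, 34), (14, 31), (16, 32), (18, 27), (20, 33), (22, 31), (24, 23), (26, 34), (28, 29), (30, 29), (32, 51), (34, 49), (36, 18), (38, 6), (40, 4), (42, 19), (44, 22), (46, 16), (48, 24), (50, 20), (52, 23), (54, 19), (56, 20), (58, 21), (60, 22), (62, 18), (64, 22), (66, 20), (68, 20), (70, 16), (72, 38), (74, 49), (76, 15), (78, 2), (80, 2), (82, 11), (84, 9), (86, 15), (88, 10), (90, 14), (92, 12), (94, 12), (96, 13), (98, 13), (100, 14), (102, 31), (104, 32), (106, 8)]
side [(-6, 7), (-4, 10), (-2, 10), (0, 25), (2, 564), (4, 171), (6, 15), (8, 2), (10, 15), (12, 30), (14, 49), (16, 30), (18, 46), (20, 42), (22, 46), (24, 33), (26, 48), (28, 40), (30, 40), (32, 78), (34, 184), (36, 38), (38, 1), (48, 10), (50, 17), (52, 19), (54, 25), (56, 26), (58, 27), (60, 26), (62, 25), (64, 24), (66, 32), (68, 27), (70, 23), (72, 67), (74, 136), (76, 20), (78, 3), (84, 1), (88, 10), (90, 15), (92, 14), (94, 15), (96, 12), (98, 16), (100, 22), (102, 36), (104, 97), (106, 21), (108, 5)]
```

View pics/end.png

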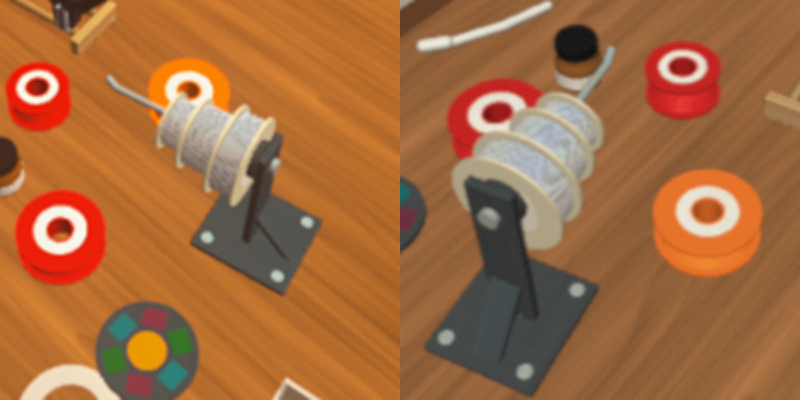

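The picture shows the three reels packed against the stop, largest at the back (scene crop about (215,150)). The small one's front face is at 105 mm from the stop, against 104 mm expected, and nothing else has moved.

```bash
python3 -c "
from rig import *
print(job_done())"
```

```text
the job is handed in; nothing more can be done
None
```

The job is handed in: all three reels are on the rod, snug against the stop disc in the order large, mid, small, after about 28 s of arm time and with the bystanders left alone. No verdict came back.

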